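# Push the driving-game shifter into the green slot

## Robot

A 6-joint arm with a two-finger parallel gripper is mounted at the origin on the work surface. World frame = base frame: x ahead of the robot, y to its left, z up, the work surface at z = 0. Lengths are in m, angles in degrees, forces in N, time in s.
With the tool pointing down it reaches from about 0.4 to 0.825 m from the base axis. Payload 7 kg.
Tool frame: the origin (TCP) lies between the finger pads; the fingertips stand 25 mm ahead of it and the grasp point (between the pads) lies 6 mm ahead of it; z points along the fingers, y is the line along which they close (so a half turn about z gives the same grasp; the last joint's range is limited). The gripper opens to 88 mm and grips with 3 to 60 N. Pads are 19 mm wide; open, the fingers measure 130 mm over their backs; the gripper's body (78 mm by 193 mm) begins 47 mm behind the grasp point.
Start: joints at [-49.097, 20.546, 0.682, 0, -70.136, -16.507], TCP at [0.279, -0.615, 0.252] pointing down, gripper open.
Joint ranges: [-176.03, 176.03], [-82.01, 121.73], [-58.28, 71.71], [-173.87, 95.51], [-174.79, -0.11], [-173.66, 173.66]. Speed limits (degrees/s): [136.94, 136.94, 172.46, 180, 180, 180].

## Interface

Orientations are given as [roll, pitch, yaw] about the fixed x, y, z axes, in that order (R = Rz(yaw) Ry(pitch) Rx(roll)).
In Python, from workcell import r gives the robot as it stands.
- The arm moves only by the tool play_rows, never from a script. Its argument "moves" is a list of rows, each a list of 2 entries, a list of its own where there are three numbers: the shift along the tool's x, y, z in m, then the turn about the tool's z in degrees. A call has 1 to 12 rows; each row is the pose to reach, as a shift and turn from the pose commanded when the call began, along the tool's axes at that moment; what a row does not reach only later rows make up. A row lasts 1/8 s, in which the tool goes at most 62.5 mm and 10.7 degrees, less where a joint would pass 70% of its speed; a pose out of reach is approached as far as the arm can. A call with a gripper value outside its range is refused whole. "gripper" is the finger opening in m, from 0 to 0.0876, set as the call begins (left out, the last holds). The fingers move at their own pace and stop on an object; "newtons" is the grip in N (left out, the last holds). Time passes only in rows, so rows that repeat a pose let the fingers close. It gives the time, the measured TCP pose, the force, the opening and the grip force at its end, in the units of the state.
- r.sense(): the state, without advancing time (a new reading comes with each control period).
- r.read_camera(name): name is "side" or "top"; returns a dict with "color" (420x560x3 uint8, red, green, blue), "fx", "fy", "cx", "cy" (pixels), "T" (4x4, takes a point from camera to world coordinates). Camera axes: x right, y down, z forward; pixel columns grow to the right and rows downward; lengths in m; the calibration is good to about 2 mm. A picture is of the moment at which its call begins. There is no depth.
- r.job_done(): hands the job in; it is judged then, once.
The state is a dict: "time": time; "qpos": joint angles; "joint_vel": joint speeds; "tau": joint torques, N m; "ee_pos": TCP position; "ee_rot": TCP orientation; "ft_force": force on the tool from outside, world axes, zero at the start; "wrist_torque": the same for the moment, N m; "width": finger opening in m; "grip_force": force on a finger pad.
Only numpy, scipy, OpenCV 4.12 (cv2) and the standard library are available. Lean on these libraries where they do the work, as an engineer would, in place of code of your own. Each camera call takes 0.05 s, during which the arm holds its last target. There are 200 camera calls.

## Task

Push the shift lever of the four-speed shifter through its H-gate into the slot with the green insert at its end, fully home against the end of that slot, and leave it standing there. Only push the black knob gently with the fingers, never grip or force it, and leave the loose parts lying around the shifter where they are.

Things in the scene. Friction and masses are not known exactly. Their poses are not given: they have to be found in the camera images.
- shifter: four-speed shifter of a driving game on a plywood board (250 x 190 x 18 mm) fixed to the shelf, turned about z. Origin: centre of the board's underside, at shelf level; x to its far end, y to its left, z up. On top a steel gate plate 170 x 130 mm, its top face 123 mm above the shelf. The lever pivots at x = y = 0, z = 45 mm
- gate_mid (a point): middle of the H-shaped opening in the gate plate, axes as the shifter's. Two lanes along x, at y = +16 (left) and -16 mm (right), 17 mm wide, x = -30 to 30 mm, joined across the middle (x = -8.5 to 8.5 mm); 15 mm tongues with round tips between them. Each lane has a far (+x) and a near (-x) slot; the stem travels 23 mm from the middle to a slot's end, a black rubber bumper
- knob: black ball knob, 46 mm in diameter, fixed on top of the lever; origin at the ball's centre, 185 mm from the pivot, so 230 mm above the shelf when the lever is upright (218 mm at a slot's end). It moves 2.3 to 2.5 times as far as the stem at the plate: about 54 mm from the middle to a slot's end, 39 mm sideways from upright to a lane
- shift_fore (a joint): fore-and-aft tilt of the lever, rad: 0 in the middle (neutral), plus leans to the shifter's +x. The stem meets the rubber bumper at a slot's end at +0.30 or -0.30; pushed into it the rubber gives about 1 mm per 2 N at the knob, to 0.33, then it is hard. Moving takes about 2.5 N at the knob and the lever stays where it is left; within 0.03 of 0 it can pass sideways
- shift_side (a joint): sideways tilt of the lever, rad: plus leans to the shifter's +y (left). +0.21 in the middle of the left lane, -0.21 in that of the right; the outer side walls stop it at about 0.23. Takes about 2.5 N at the knob and stays where it is left. At the start the lever stands somewhere along the left lane
- stem_at_gate (a point): point on the lever's steel stem (12 mm in diameter) at the level of the gate plate, 80 mm from the pivot. With the lever fully home in a slot it lies 26 to 27 mm horizontally from the centre of that slot's insert
- insert_green: round green plastic insert, 25 mm in diameter, 6 mm thick, held flat on the gate plate by a thin steel spring clip bar across it; fixed, 50 mm before or beyond the gate's middle in line with its lane. It marks the slot that ends beside it: the right lane's far or near slot, which varies. Origin: centre of its underside on the plate
- insert_yellow: the same in yellow, at the other slot of the right lane
- insert_red: the same in red, at one slot of the left lane
- insert_blue: the same in blue, at the other slot of the left lane
- gear: loose orange nylon gear, 60 mm in diameter, 8 mm thick with an 18 mm high hub, flat on the shelf to the left of the board; not to be disturbed. Origin: centre of its underside
- pad: loose black rubber flipper pad, 40 x 22 x 18 mm, on the shelf to the left of the board; not to be disturbed. Origin: centre of its underside
- bracket: loose steel stand-up target bracket, an L 36 x 26 mm and 48 mm high with a white round target face, on the shelf to the right of the board; not to be disturbed. Origin: centre of its foot's underside
- flap: loose clear acrylic ramp flap, 90 x 50 x 4 mm with a steel strip along one end, flat on the shelf to the right of the board; not to be disturbed. Origin: centre of its underside

How it is judged (in metres and radians):
At the end, for the whole second after the job is handed in: the lever stands still in the green insert's slot, its stem within about 3 mm of the slot's end at plate level (less than 30 mm horizontally from the insert's centre), and the gear, pad, bracket and flap lie within 15 mm of where they began (horizontal distance between stem_at_gate and insert_green below 0.03 m and velocity of joint shift_fore between -0.05 and 0.05 rad/s and velocity of joint shift_side between -0.05 and 0.05 rad/s and distance of each of gear, pad, bracket, flap from where it was at the start of the episode below 0.015 m); the robot touches nothing.
It fails at once if the knob is gripped or forced: the fingers press on it with more than 35 N altogether (contact force between the fingers and knob above 35 N).
It fails at once if a loose part beside the shifter is shoved, lifted or carried away (more than 15 mm) (distance of any of gear, pad, bracket, flap from where it was at the start of the episode above 0.015 m).
It also fails if it takes over 51 s, if anything falls off the work surface, if the arm or the gripper's body presses on something with over 40 N, if the wrist force passes 120 N, or if a joint passes its speed limit or range.

## Working session

There is one attempt and no reset: what is moved stays moved. The work goes in short steps, Python scripts to look and compute and a tool call to move; the robot and the scene stay as the last step left them, time stands still between calls to the robot, and variables do not carry over. Pictures are saved under pics/ and viewed, at most 10 in all, crops included, and the job is handed in when it is done.

Besides the shell and the picture viewer there is one more tool, called after "Emit:" as name(argument=value, ...), one argument or row to a line, values as JSON. play_rows: Moves the arm, as the interface text tells. Its arguments: {"type":"object","properties":{"moves":{"type":"array","items":{"type":"array"}},"gripper":{"type":"number"},"newtons":{"type":"number"}},"required":["moves"]}

```bash
mkdir -p pics
python3 - <<'E'
from workcell import r
import cv2
s=r.sense();print({k:s[k] for k in('time','ee_pos','ee_rot','width','ft_force')})
for n in('top','side'):
    c=r.read_camera(n);cv2.imwrite(f'pics/{n}0.png',c['color'][:,:,::-1]);print(n,c['fx'],c['cx'],c['cy'],c['T'].round(3).tolist() if hasattr(c['T'],'round') else c['T'])
E
```

```text
{'time': 0.0, 'ee_pos': array([ 0.27858777, -0.61432908,  0.25064781]), 'ee_rot': array([ 1.79907117e+02, -6.69649684e-03, -1.55610461e+02]), 'width': 0.08769105279508775, 'ft_force': array([-0.19814786,  0.05431343,  0.2312116 ])}
top 531.7604952265306 281.1769704623876 201.71124406381054 [[-0.016, -0.999, 0.049, 0.498], [-1.0, 0.015, -0.008, 0.045], [0.007, -0.05, -0.999, 1.236], [0.0, 0.0, 0.0, 1.0]]
side 442.33515307601664 277.7058216924815 208.5023116811559 [[-0.994, -0.087, 0.07, 0.479], [-0.111, 0.679, -0.726, 0.623], [0.016, -0.729, -0.684, 0.703], [0.0, 0.0, 0.0, 1.0]]
```

View pics/top0.png

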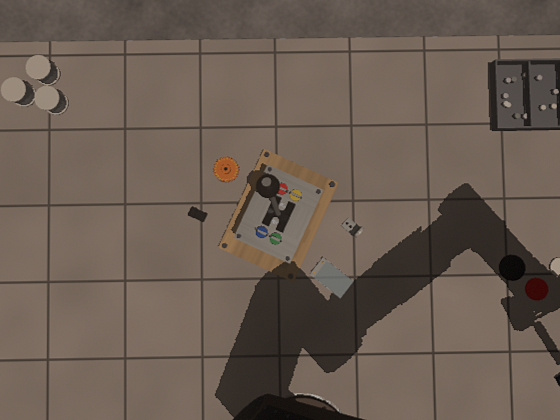

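View pics/side0.png

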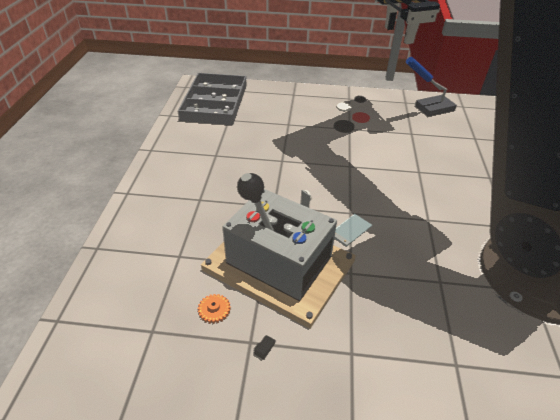

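The top view shows red (283,188) and yellow (296,195) at the far end, with blue (261,231) and green (275,238) at the near end. Green is therefore the right lane's near slot. The knob at (266,185) stands in the far left (red) slot.

```bash
cat > h.py <<'E'
from workcell import r
import cv2, numpy as np
def ray(c,u,v):
    T=np.array(c['T']); d=T[:3,:3]@np.array([(u-c['cx'])/c['fx'],(v-c['cy'])/c['fy'],1]); return T[:3,3],d
def onz(c,u,v,z):
    o,d=ray(c,u,v); return o+d*(z-o[2])/d[2]
def blob(mask,lo=15):
    n,l,s,ce=cv2.connectedComponentsWithStats(mask.astype(np.uint8))
    return [(tuple(ce[i].round(1)),s[i].tolist()) for i in range(1,n) if s[i][4]>lo]
def tri(a,b):
    (o1,d1),(o2,d2)=a,b
    t=np.linalg.lstsq(np.c_[d1,-d2],o2-o1,rcond=None)[0]
    return (o1+d1*t[0]+o2+d2*t[1])/2, np.linalg.norm(o1+d1*t[0]-o2-d2*t[1])
E
python3 - <<'E'
from h import *
for n,roi in(('top',(225,150,340,280)),('side',(200,160,345,300))):
    c=r.read_camera(n);im=c['color'];x0,y0,x1,y1=roi
    hsv=cv2.cvtColor(im,cv2.COLOR_RGB2HSV);H,S,V=cv2.split(hsv)
    roi_m=np.zeros(H.shape,bool);roi_m[y0:y1,x0:x1]=1
    for name,a,b in(('green',45,85),('blue',105,130),('yellow',22,32),('red',172,180)):
        for ce,st in blob(roi_m&(H>=a)&(H<=b)&(S>130)&(V>60)):
            print(n,name,ce,st,onz(c,*ce,.129).round(4))
    x=im[y0:y1,x0:x1];cv2.imwrite(f'pics/{n}c.png',cv2.resize(x,None,fx=4,fy=4,interpolation=cv2.INTER_CUBIC)[:600,:800,::-1])
    for ce,st in blob(roi_m&(V<50),150): print(n,'dark',ce,st)
E
```

```text
top blue (np.float64(262.3), np.float64(228.9)) [258, 227, 9, 6, 29] [0.4973 0.0771 0.129 ]
top blue (np.float64(259.3), np.float64(234.6)) [256, 231, 9, 7, 30] [0.4856 0.0835 0.129 ]
top yellow (np.float64(296.7), np.float64(191.8)) [292, 190, 9, 6, 29] [0.5735 0.0043 0.129 ]
top yellow (np.float64(293.6), np.float64(197.7)) [290, 195, 9, 6, 31] [0.5613 0.011  0.129 ]
top dark (np.float64(268.2), np.float64(187.6)) [256, 174, 25, 30, 382]
top dark (np.float64(279.7), np.float64(216.8)) [262, 202, 33, 30, 346]
side blue (np.float64(295.8), np.float64(235.2)) [293, 232, 7, 8, 22] [0.498  0.0781 0.129 ]
side blue (np.float64(302.3), np.float64(238.5)) [298, 235, 8, 7, 34] [0.4859 0.0847 0.129 ]
side yellow (np.float64(266.0), np.float64(206.5)) [264, 204, 5, 6, 22] [0.5605 0.0103 0.129 ]
```

View pics/topc.png

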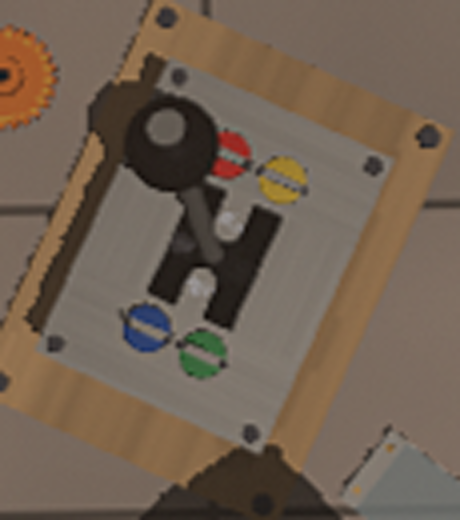

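View pics/sidec.png

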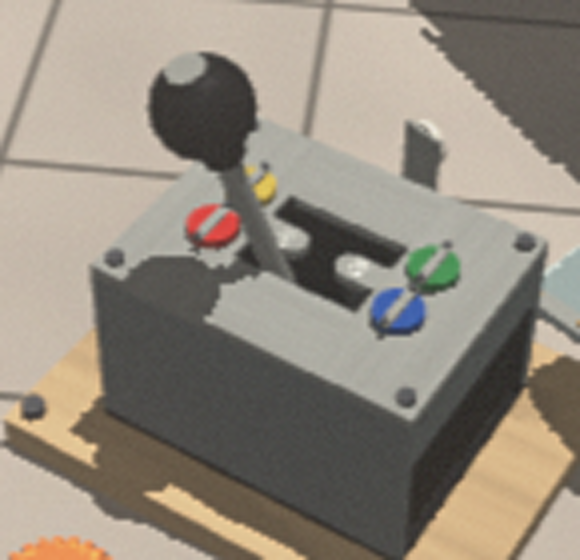

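The crops put the knob centre at about (268,185.5) in top and (250.5,187) in side. The stem is in the left lane and green is confirmed near-right.

```bash
cat >> h.py <<'E'
M=np.array([.5295,.0443]); YAW=np.radians(-25.95)
RS=np.array([[np.cos(YAW),-np.sin(YAW)],[np.sin(YAW),np.cos(YAW)]])
def tosh(p): return RS.T@(np.array(p)[:2]-M)
def tow(q): return M+RS@np.array(q)
def rel(xyz):  # shift of the TCP in tool axes from now
    from scipy.spatial.transform import Rotation as R
    s=r.sense(); return R.from_euler('xyz',s['ee_rot'],degrees=True).as_matrix().T@(np.array(xyz)-s['ee_pos'])
E
python3 - <<'E'
from h import *
a=r.read_camera('top');b=r.read_camera('side')
p,e=tri(ray(a,268,185.5),ray(b,250.5,187));print(p,e,tosh(p))
s=r.sense();print(tosh(s['ee_pos']))
for q in((.110,.04),(.110,.04)): print(tow(q),rel([*tow(q),.300]),rel([*tow(q),.23]))
E
```

```text
[0.58004328 0.06242215 0.21957826] 0.0005241098657869822 [0.0375173  0.03841207]
[ 0.06285594 -0.70218836]
[0.64591285 0.03213252] [-0.60150334  0.43735451 -0.04856034] [-0.60150725  0.4373177   0.02143965]
[0.64591285 0.03213252] [-0.60150334  0.43735451 -0.04856034] [-0.60150725  0.4373177   0.02143965]
```

Emit:
play_rows(
  moves=[
    [[-0.05, 0.036, -0.05], -4],
    [[-0.1, 0.073, -0.08], -8],
    [[-0.15, 0.109, -0.08], -12],
    [[-0.2, 0.146, -0.08], -16],
    [[-0.25, 0.182, -0.08], -20],
    [[-0.3, 0.219, -0.08], -24],
    [[-0.35, 0.255, -0.08], -28],
    [[-0.4, 0.291, -0.08], -32],
    [[-0.45, 0.328, -0.08], -36],
    [[-0.5, 0.364, -0.08], -39.7],
    [[-0.55, 0.4, -0.08], -39.7],
    [[-0.6, 0.437, -0.08], -39.7],
  ],
  gripper=0,
  newtons=10,
)

```text
time: 1.8
ee_pos: [0.6384, 0.0206, 0.3318]
ee_rot: [-180.0, 0.0, -115.9]
ft_force: [0.5, -0.1, -0.3]
width: 0.0003
grip_force: 0.0
```

Run:
```python
from h import *
s=r.sense();print(s['time'],s['ee_pos'],s['ee_rot'],s['width'],s['ft_force'],tosh(s['ee_pos']),rel([*tow((.11,.0384)),.23]))
```

```text
1.8 [0.63839641 0.02057198 0.33180338] [-1.79979898e+02  1.50558223e-02 -1.15888680e+02] 0.0002604448637067632 [ 0.48044903 -0.06791771 -0.3183992 ] [0.10830013 0.02631594] [-0.01205548 -0.00167708  0.10180715]
```

Emit:
play_rows(
  moves=[
    [[0, 0, 0.02], 0],
    [[0, 0, 0.05], 0],
    [[0, 0, 0.08], 0],
    [[0, 0, 0.1], 0],
    [[0, 0, 0.1], 0],
    [[0, 0, 0.1], 0],
  ],
)

```text
time: 2.55
ee_pos: [0.6382, 0.0186, 0.2326]
ee_rot: [-179.9, 0.0, -115.9]
ft_force: [-0.4, -0.2, -0.1]
width: 0.0005
grip_force: 0.0
```

Run:
```python
from h import *
s=r.sense();print(s['time'],s['ee_pos'],s['ee_rot'],s['ft_force'],tosh(s['ee_pos']),rel([*tow((.0815,.0384)),.23]),rel([*tow((.044,.0384)),.23]))
c=r.read_camera('side');cv2.imwrite('pics/s1.png',cv2.resize(c['color'][100:300,150:400],None,fx=3,fy=3)[:,:,::-1])
```

```text
2.55 [0.63822445 0.01860073 0.23264227] [-1.79935668e+02  3.22580890e-02 -1.15895174e+02] [-0.36914642 -0.17985933 -0.13870822] [0.1090081  0.02446819] [-0.01395663  0.02749772  0.00261925] [-0.01399251  0.06499768  0.00257717]
```

View pics/s1.png

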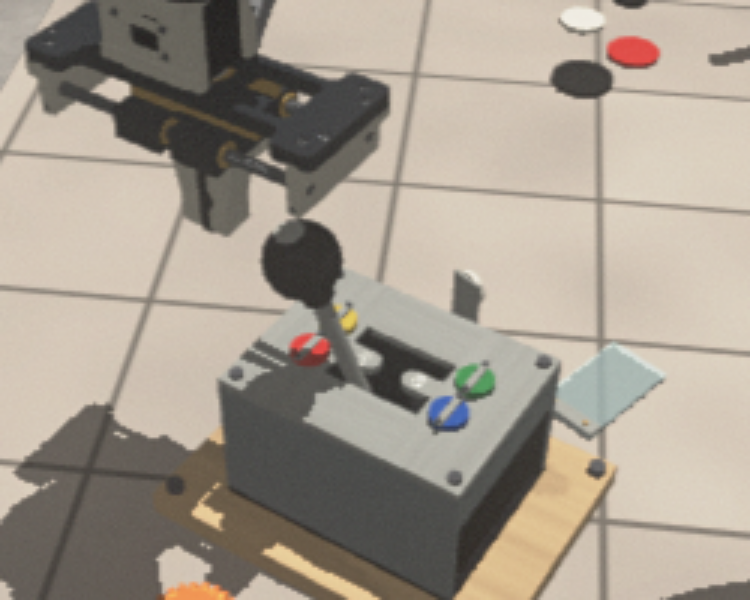

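Emit:
play_rows(
  moves=[
    [[-0.007, 0.007, 0.002], 0],
    [[-0.014, 0.014, 0.002], 0],
    [[-0.014, 0.02, 0.002], 0],
    [[-0.014, 0.025, 0.002], 0],
    [[-0.014, 0.03, 0.002], 0],
    [[-0.014, 0.035, 0.002], 0],
    [[-0.014, 0.04, 0.002], 0],
    [[-0.014, 0.045, 0.002], 0],
    [[-0.014, 0.05, 0.002], 0],
    [[-0.014, 0.055, 0.002], 0],
    [[-0.014, 0.059, 0.002], 0],
    [[-0.014, 0.059, 0.002], 0],
  ],
)

```text
time: 4.1
ee_pos: [0.59, 0.0571, 0.2292]
ee_rot: [179.9, -0.0, -115.9]
ft_force: [1.8, -0.4, 1.1]
width: 0.0005
grip_force: 0.8
```

Run:
```python
from h import *
s=r.sense();print(s['time'],s['ee_pos'],s['ft_force'],tosh(s['ee_pos']))
c=r.read_camera('side');cv2.imwrite('pics/s2.png',cv2.resize(c['color'][100:300,150:400],None,fx=3,fy=3)[:,:,::-1])
```

```text
4.1 [0.58999439 0.05713038 0.22921725] [ 1.76175446 -0.4088059   1.06824973] [0.04878072 0.03800831]
```

View pics/s2.png

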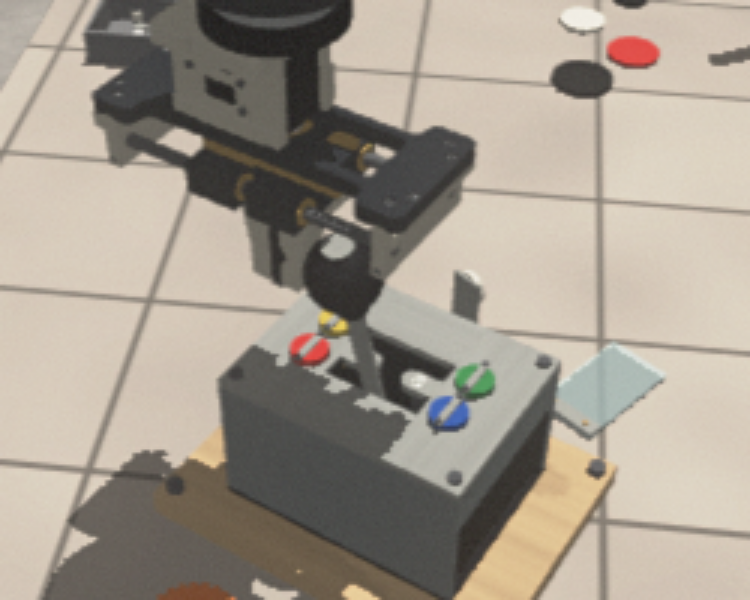

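The knob is in contact, with its centre at about (343,278) in the crop, which is (264.3,192.7) in the side image.

Run:
```python
from h import *
c=r.read_camera('side')
for q in ((250.5,187,.2196),(264.3,192.7,.2255)): print(tosh(onz(c,*q)))
```

```text
[0.03726628 0.03831397]
[0.00603842 0.04331621]
```

Emit:
play_rows(
  moves=[
    [[0, 0.003, 0], 0],
    [[0, 0.005, 0], 0],
    [[0, 0.005, 0], 0],
    [[0, -0.01, 0], 0],
    [[0, -0.04, 0], 0],
    [[-0.03, -0.05, 0], 0],
    [[-0.065, -0.05, 0], 0],
    [[-0.07, -0.03, 0], 0],
    [[-0.07, 0.0, 0], 0],
    [[-0.07, 0.03, 0], 0],
    [[-0.07, 0.045, 0], 0],
    [[-0.07, 0.045, 0], 0],
  ],
)

```text
time: 5.7
ee_pos: [0.5802, 0.1398, 0.2299]
ee_rot: [-180.0, 0.0, -115.8]
ft_force: [-0.3, 0.7, -0.1]
width: 0.0005
grip_force: 0.0
```

Run:
```python
from h import *
s=r.sense();print(s['time'],s['ee_pos'],s['ft_force'],tosh(s['ee_pos']))
c=r.read_camera('side');cv2.imwrite('pics/s3.png',cv2.resize(c['color'][100:300,150:400],None,fx=3,fy=3)[:,:,::-1])
```

```text
5.7 [0.5802322  0.13977766 0.22993209] [-0.34960531  0.73740473 -0.07593511] [0.00383744 0.10805097]
```

View pics/s3.png

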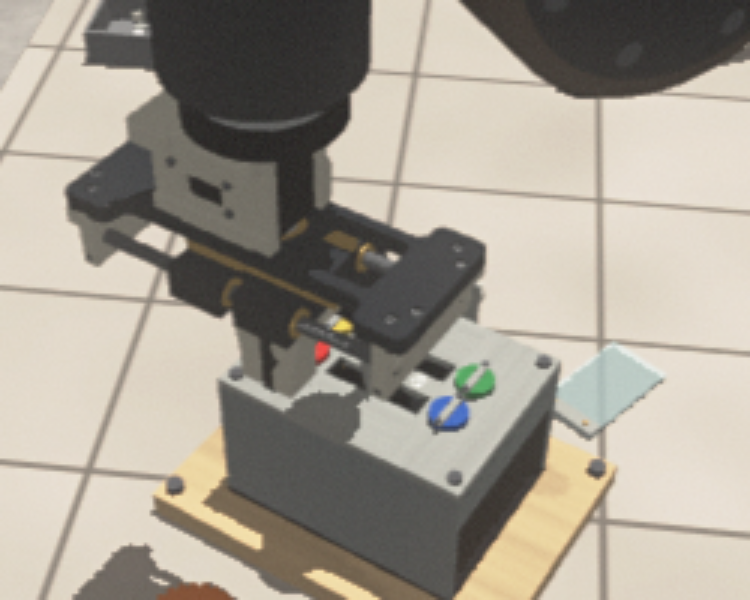

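The gripper hides the knob, but the fingers stand to its left. Next is a sideways push in small steps, watching the force.

Emit:
play_rows(
  moves=[
    [[0.01, 0.003, 0], 0],
    [[0.02, 0.003, 0], 0],
    [[0.027, 0.003, 0], 0],
    [[0.032, 0.003, 0], 0],
    [[0.036, 0.003, 0], 0],
    [[0.04, 0.003, 0], 0],
    [[0.044, 0.003, 0], 0],
    [[0.048, 0.003, 0], 0],
    [[0.052, 0.003, 0], 0],
    [[0.055, 0.003, 0], 0],
  ],
)

```text
time: 7.0
ee_pos: [0.5541, 0.0912, 0.2296]
ee_rot: [-180.0, 0.0, -115.9]
ft_force: [2.0, 2.7, 1.4]
width: 0.0003
grip_force: 1.5
```

Emit:
play_rows(
  moves=[
    [[0.004, 0, 0], 0],
    [[0.008, 0, 0], 0],
    [[0.012, 0, 0], 0],
    [[0.016, 0, 0], 0],
    [[0.02, 0, 0], 0],
    [[0.024, 0, 0], 0],
    [[0.028, 0, 0], 0],
    [[0.032, 0, 0], 0],
    [[0.036, 0, 0], 0],
    [[0.04, 0, 0], 0],
  ],
)

```text
time: 8.25
ee_pos: [0.5365, 0.0551, 0.2295]
ee_rot: [180.0, -0.0, -115.9]
ft_force: [2.2, 1.7, 1.3]
width: 0.0005
grip_force: 1.1
```

Run:
```python
from h import *
s=r.sense();print(s['time'],s['ee_pos'],RS.T@s['ft_force'][:2],tosh(s['ee_pos']))
```

```text
8.25 [0.53646398 0.05514764 0.22949529] [1.27294101 2.50438276] [0.00151506 0.01280128]
```

Emit:
play_rows(
  moves=[
    [[0.004, 0, 0], 0],
    [[0.008, 0, 0], 0],
    [[0.011, 0, 0], 0],
    [[0.014, 0, 0], 0],
    [[0.016, 0, 0], 0],
    [[0.017, 0, 0], 0],
    [[0.017, 0, 0], 0],
  ],
)

```text
time: 9.12
ee_pos: [0.529, 0.0401, 0.2293]
ee_rot: [180.0, -0.0, -115.9]
ft_force: [1.2, 1.8, -1.3]
width: 0.0004
grip_force: 1.0
```

Run:
```python
from h import *
s=r.sense();print(s['time'],s['ee_pos'],RS.T@s['ft_force'][:2],tosh(s['ee_pos']))
c=r.read_camera('side');cv2.imwrite('pics/s4.png',cv2.resize(c['color'][100:300,150:400],None,fx=3,fy=3)[:,:,::-1])
```

```text
9.125 [0.52899488 0.04007927 0.22934044] [0.29615653 2.10724737] [ 0.00139274 -0.00401622]
```

Emit:
play_rows(
  moves=[
    [[-0.01, 0, 0], 0],
    [[-0.03, 0, 0], 0],
    [[-0.045, -0.02, 0], 0],
    [[-0.045, -0.05, 0], 0],
    [[-0.03, -0.075, 0], 0],
    [[0.0, -0.085, 0], 0],
    [[0.025, -0.085, 0], 0],
    [[0.034, -0.085, 0], 0],
    [[0.034, -0.085, 0], 0],
    [[0.034, -0.085, 0], 0],
  ],
)

```text
time: 10.42
ee_pos: [0.591, -0.0269, 0.2299]
ee_rot: [-180.0, 0.0, -115.9]
ft_force: [0.3, 0.1, -0.2]
width: 0.0004
grip_force: 0.0
```

Run:
```python
from h import *
s=r.sense();print(s['time'],s['ee_pos'],RS.T@s['ft_force'][:2],tosh(s['ee_pos']))
c=r.read_camera('side');cv2.imwrite('pics/s5.png',cv2.resize(c['color'][100:300,150:400],None,fx=3,fy=3)[:,:,::-1])
```

```text
10.425 [ 0.59104706 -0.02690862  0.22985905] [0.23530786 0.1711234 ] [ 0.08650159 -0.03709693]
```

View pics/s5.png

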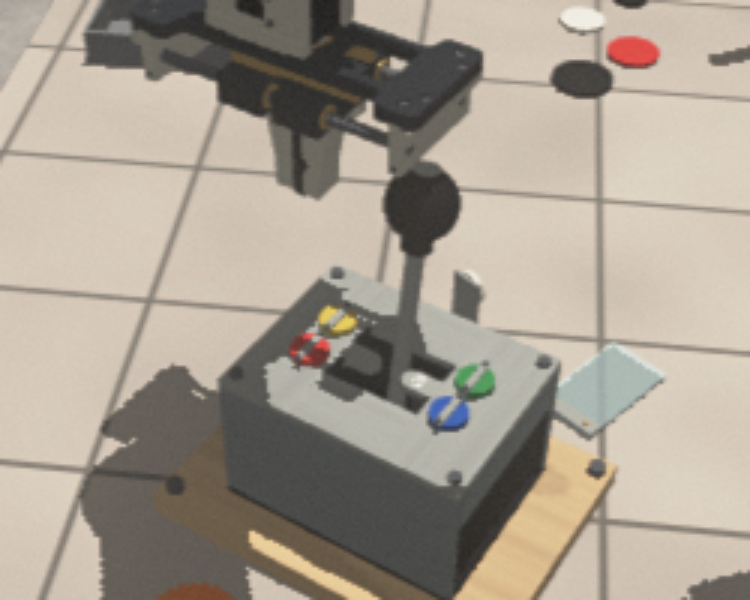

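Run:
```python
from h import *
c=r.read_camera('side')
print(tosh(onz(c,290.7,167.7,.2255)))
```

```text
[ 0.00422766 -0.03757517]
```

Emit:
play_rows(
  moves=[
    [[0, 0.015, 0], 0],
    [[0, 0.028, 0], 0],
    [[0, 0.034, 0], 0],
    [[0, 0.039, 0], 0],
    [[0, 0.044, 0], 0],
    [[0, 0.049, 0], 0],
    [[0, 0.054, 0], 0],
    [[0, 0.059, 0], 0],
    [[0, 0.064, 0], 0],
    [[0, 0.069, 0], 0],
    [[0, 0.073, 0], 0],
    [[0, 0.077, 0], 0],
  ],
)

```text
time: 12.02
ee_pos: [0.5212, 0.0062, 0.2294]
ee_rot: [180.0, -0.0, -115.9]
ft_force: [1.4, -0.9, 0.5]
width: 0.0002
grip_force: 1.1
```

Emit:
play_rows(
  moves=[
    [[0, 0.004, 0], 0],
    [[0, 0.008, 0], 0],
    [[0, 0.011, 0], 0],
    [[0, 0.014, 0], 0],
    [[0, 0.016, 0], 0],
    [[0, 0.016, 0], 0],
  ],
)

```text
time: 12.78
ee_pos: [0.5068, 0.0131, 0.2295]
ee_rot: [180.0, -0.0, -115.9]
ft_force: [0.8, -0.8, 0.2]
width: 0.0006
grip_force: 0.2
```

Run:
```python
from h import *
s=r.sense();print(s['time'],s['ee_pos'],RS.T@s['ft_force'][:2],tosh(s['ee_pos']))
```

```text
12.775 [0.50682075 0.01307405 0.22951719] [ 1.03845315 -0.33196806] [-0.00672859 -0.03800177]
```

Next, 1 mm steps until the bumper shows in the force.

Emit:
play_rows(
  moves=[
    [[0, 0.001, 0], 0],
    [[0, 0.002, 0], 0],
    [[0, 0.003, 0], 0],
    [[0, 0.004, 0], 0],
    [[0, 0.005, 0], 0],
    [[0, 0.005, 0], 0],
  ],
)

```text
time: 13.52
ee_pos: [0.5025, 0.0153, 0.2296]
ee_rot: [180.0, -0.0, -115.9]
ft_force: [0.9, -1.3, -2.4]
width: 0.0004
grip_force: 0.8
```

Emit:
play_rows(
  moves=[
    [[0, 0.001, 0], 0],
    [[0, 0.002, 0], 0],
    [[0, 0.003, 0], 0],
    [[0, 0.003, 0], 0],
  ],
)

```text
time: 14.02
ee_pos: [0.5, 0.0166, 0.2296]
ee_rot: [-180.0, 0.0, -115.9]
ft_force: [3.6, -0.7, -2.3]
width: 0.0004
grip_force: 1.4
```

Emit:
play_rows(
  moves=[
    [[0, 0.001, 0], 0],
    [[0, 0.002, 0], 0],
    [[0, 0.002, 0], 0],
  ],
)

```text
time: 14.4
ee_pos: [0.4986, 0.0174, 0.2296]
ee_rot: [-180.0, 0.0, -115.9]
ft_force: [4.2, -2.7, -5.4]
width: 0.0003
grip_force: 2.8
```

Force is rising at about 2 N/mm, so the lever is into the bumper. I'll back off slowly and check.

Emit:
play_rows(
  moves=[
    [[0, -0.002, 0], 0],
    [[0, -0.004, 0], 0],
    [[0, -0.01, 0], 0],
    [[0, -0.04, 0], 0],
    [[0, -0.08, 0], 0],
    [[0, -0.11, 0], 0],
    [[0, -0.11, -0.03], 0],
    [[0, -0.11, -0.06], 0],
    [[0, -0.11, -0.06], 0],
    [[0, -0.11, -0.06], 0],
  ],
)

```text
time: 15.65
ee_pos: [0.5969, -0.0307, 0.289]
ee_rot: [180.0, -0.0, -115.9]
ft_force: [-0.1, 0.5, -0.7]
width: 0.0002
grip_force: 0.0
```

Run:
```python
from h import *
s=r.sense();print(s['time'],tosh(s['ee_pos']),s['ft_force'])
c=r.read_camera('side');cv2.imwrite('pics/s6.png',cv2.resize(c['color'][100:300,180:430],None,fx=3,fy=3)[:,:,::-1])
```

```text
15.65 [ 0.09341601 -0.03790308] [-0.05024194  0.51071469 -0.66336115]
```

View pics/s6.png

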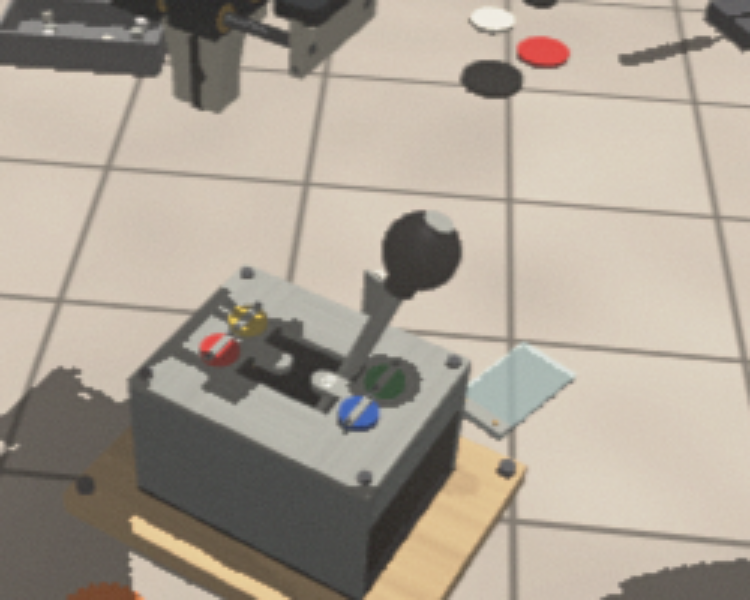

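The knob is at about (422,250) in the crop, which is (320.7,183.3) in the side image.

Run:
```python
from h import *
c=r.read_camera('side')
k=tosh(onz(c,320.7,183.3,.218));print(k)
```

```text
[-0.05626713 -0.03722111]
```

The knob stands at x = -56 mm, y = -37 mm, which is fully home, and the robot is clear.

```bash
python3 -c "
from workcell import r
print(r.job_done())"
```

```text
the job is handed in; nothing more can be done
None
```

The lever stands fully home in the green insert's slot (right lane, near end). Wrist force stayed under about 8 N at every reading during the pushes, I saw no loose part disturbed, and the robot was clear of everything when I handed the job in at about 16 s; no verdict came back.

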